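# Nest the vial and index the carousel to its third stop

## Robot

A 7-joint arm with a two-finger parallel gripper is mounted at the origin on a cart in front of the work surface, level with it; the furniture and walls round the work are solid. World frame = base frame: x ahead of the robot, y to its left, z up, the work surface at z = 0. Lengths are in m, angles in rad, forces in N, time in s.
With the tool pointing down it reaches from about 0.425 to 0.925 m from the base axis. Payload 6.8 kg.
Tool frame: the origin (TCP) lies on the centre line of the jaws, within the pads' length; the fingertips stand 14 mm ahead of it and the grasp point (between the pads) lies 5 mm behind it; z points along the fingers, y is the line along which they close (so a half turn about z gives the same grasp; the last joint's range is limited). The gripper opens to 85 mm and grips with 20 to 120 N. Pads are 22 mm wide; open, the fingers measure 114 mm over their backs; the gripper's body (76 mm by 85 mm) begins 54 mm behind the grasp point. The pads swing forward as they close: fully open they stand 13 mm farther back than shut.
Start: joints at [1.2, 0.477, 0.022, 1.555, -0.011, 1.109, -0.083], TCP at [0.175, -0.652, 0.245] pointing down, gripper open.
Joint ranges: [-2.96, 2.96], [-0.34, 2.1], [-1.41, 1.46], [0.24, 2.44], [-1.37, 4.51], [0.17, 1.92], [-2.96, 2.96]. Speed limits (rad/s): [2.39, 2.39, 3.14, 3.14, 3.14, 3.14, 3.14].

## Interface

Orientations are given as a unit quaternion [w, x, y, z].
In Python, from station import bot gives the robot as it stands. The module is installed in compiled form; this text tells all that it offers.
- The arm moves only by the tool drive_tool, never from a script. Its argument "commands" is a list of rows, each an object with "hand": the opening, from 0 (shut) to 1 (fully open); "translation": the shift along the world's x, y, z in mm, a list of three; "angular": the turn, a rotation vector about the world's x, y, z in rad, a list of three. In form: [{"hand": hand, "translation": [tx, ty, tz], "angular": [ax, ay, az]}, ...]. A call has 1 to 12 rows; each row is the pose to reach, as a shift and turn from the pose commanded when the call began; what a row does not reach only later rows make up. A row lasts 1/8 s, in which the tool goes at most 62.5 mm and 10.7 degrees, less where a joint would pass 70% of its speed; a pose out of reach is approached as far as the arm can. A call with a gripper value outside its range is refused whole. The fingers move at their own pace and stop on an object; "force" is the grip in N (left out, the last holds). Time passes only in rows, so rows that repeat a pose let the fingers close. It gives the time, the measured TCP pose, the force, the opening and the grip force at its end, in the units of the state.
- bot.get_obs(): the state, without advancing time (a new reading comes with each control period).
- bot.read_camera(name): name is "scene" or "side" or "wrist"; returns the picture (480x640x3 uint8, red, green, blue); there is no depth.
- bot.camera_model(name): a dict with "fx", "fy", "cx", "cy" (pixels), "k1" (the pictures are not rectified: a ray, as slopes to the right and down, at radius r is drawn at 1 + k1 r^2 times it, then the intrinsics apply), "view" (4x4, takes a point from world to camera coordinates). Camera axes: x right, y up, looking along -z (the intrinsics and any distortion apply to the point x, -y, -z); pixel columns grow to the right and rows downward; lengths in m; the calibration is good to about 2 mm. A picture is of the moment at which its call begins: read the wrist's pose just before it. camera_model takes no time and is no camera call; for the wrist camera it gives the pose at the moment of the call.
- bot.hand_in(): hands the job in; it is judged then, once.
Trained networks look in the newest picture that a camera, given by its name, has taken for a name from the list of things; names that differ only in an ending like _2 or _b are one class to them, and where a whole thing is asked for, a point or a joint stands for the part that bears it (a point fixed in the world has none). Each returns a list of dicts, best first, with "score" (0 to 1); they miss things now and then, are a little off and sometimes report something else, mostly with a low value. They report only what shows in the picture. A call takes as long as a camera call.
- bot.find_in(camera, query): "position" ([column, row] in pixels, amid what is visible of it).
- bot.outline_of(camera, query): "pixels" (480x640 bool, what is visible of it) and "position" ([column, row] in pixels, amid what is visible of it).
The state is a dict: "t": time; "q": joint angles; "joint_vel": joint speeds; "joint_torque": joint torques, N m; "eef_pos": TCP position; "tool_rot": TCP orientation; "contact_force": force on the tool from outside, world axes, zero at the start; "torque": the same for the moment, N m; "gripper_width": opening from 0.0 (shut) to 1.0 (fully open); "grasp_force": force on a finger pad.
Only numpy, scipy, OpenCV 4.12 (cv2) and the standard library are available. Lean on these libraries where they do the work, as an engineer would, in place of code of your own. Each camera call takes 0.05 s, during which the arm holds its last target. There are 200 camera calls.

## Task

With the carousel in its home position, stand the small empty beaker in the metal cup on the carousel, and then the vial upright in the beaker, so that cup, beaker and vial are nested in order of size. Then take the carousel's bar knob and turn it clockwise (seen from above) by feel, counting three clicks to the third stop after home where the cup faces the reader, without passing it. The carousel springs back if let go, so finish while still holding the knob at the third stop, and leave the other things on the bench where they are.

Things in the scene. Friction and masses are not known exactly. Their poses are not given: they have to be found in the camera images.
- turntable (a joint): turntable angle, rad: 0 = home (start, end stop), growing clockwise seen from above. Stops every 0.419 (24 degrees): first 0.419, second 0.838, third 1.257, fourth 1.676; end 1.9. A return spring (0.054 to 0.077 N m) pulls it home when let go; the clicks add about 0.045 N m either way: stiff just past each stop, easy just before the next; at most 0.12 N m in all.
- grip_bar (a point): the knob: upright black bar 46 mm long (its x), 12 mm thick (its y), 38 mm high. This point is on the turntable's vertical axis, at the centre of the bar's underside, 49 mm above the bench; z up; its -x points to the cup. Grip it from above across its thickness; below it is a round steel boss of radius 13 mm.
- socket_cup (a point): open round aluminium cup fixed on the turntable 72 mm from the axis, turning with it; 25 mm high, inside diameter 43 mm, widening at the mouth, inner floor 3 mm above this point, the centre of its underside, 22 mm above the bench.
- rotor_table: the whole turning part: disc, boss, bar knob and cup. Origin on the axis at bench level, z up, its -x points to the cup, x along the bar.
- carousel_base: fixed round grey base, 232 mm wide, 14 mm high, under the 202 mm aluminium turntable disc (top 22 mm above the bench); five small steel studs mark home and stops 1 to 4. A grey reader box 75 mm high with a short lens tube stands beside it, 114 mm and more from the axis, facing the third stop. Origin on the axis, at bench level.
- small_beaker: small empty glass beaker, loose, 38 mm wide at the rim, 48 mm high, inside about 30 mm wide, floor about 4 mm thick. Origin at the centre of its underside, z up. Grip it round the wall near the rim.
- vial: glass vial with a pale clear screw cap, loose, 20 mm in diameter, 54 mm high. Origin at the centre of its underside, z up. Standing in the beaker its top stands about 10 mm above the beaker's rim.
- crucible: bystander: white porcelain crucible, 40 mm wide, 31 mm high, origin at its underside; leave it alone
- cal_weight: bystander: steel calibration weight with a button top, 30 mm wide, 48 mm high, origin at its underside; leave it alone
- rubber_bulb: bystander: red rubber bulb, 47 mm wide, 69 mm high, origin at its underside; leave it alone
- timer: bystander: white bench timer, 58 x 62 x 20 mm, origin at its underside; leave it alone

How it is judged:
By the outcome, as a careful person would: the job done as asked, in the order asked, and still so for the second after the job is handed in, while the arm keeps its last pose, push and grip.
It also fails if it takes over 72 s, if anything falls off the work surface, if the arm or the gripper's body presses on something with over 40 N, if the wrist force passes 120 N, or if a joint passes its speed limit or range.

## Working session

There is one attempt and no reset: what is moved stays moved. The work goes in short steps, Python scripts to look and compute and a tool call to move; the robot and the scene stay as the last step left them, time stands still between calls to the robot, and variables do not carry over. Pictures are saved under pics/ and viewed, at most 10 in all, crops included, and the job is handed in when it is done.

Besides the shell and the picture viewer there is one more tool, called after "Request:" as a command line: name --argument value ..., lists and objects as JSON in quotes. drive_tool: Moves the arm, as the interface text tells. Its arguments: {"type":"object","properties":{"commands":{"type":"array","items":{"type":"object","properties":{"hand":{"type":"number"},"translation":{"type":"array","items":{"type":"number"}},"angular":{"type":"array","items":{"type":"number"}}}}},"force":{"type":"number"}},"required":["commands"]}

```bash
mkdir -p pics; cat > h.py <<'E'
import numpy as np, cv2
from station import bot
def snap(n):
    m=bot.camera_model(n); im=bot.read_camera(n); return m,im
def ray(m,px):
    d=np.array([(px[0]-m['cx'])/m['fx'],(px[1]-m['cy'])/m['fy']]); u=d.copy()
    for _ in range(20): u=d/(1+m['k1']*(u@u))
    V=np.array(m['view']); R=V[:3,:3]; o=-R.T@V[:3,3]
    v=R.T@np.array([u[0],-u[1],-1]); return o,v/np.linalg.norm(v)
def atz(m,px,z):
    o,v=ray(m,px); return o+v*(z-o[2])/v[2]
def tri(rs):
    A=sum(np.eye(3)-np.outer(v,v) for o,v in rs); b=sum((np.eye(3)-np.outer(v,v))@o for o,v in rs)
    p=np.linalg.solve(A,b); return p,[np.linalg.norm(np.cross(p-o,v)) for o,v in rs]
def proj(m,p):
    V=np.array(m['view']); c=V[:3,:3]@np.array(p)+V[:3,3]; u=np.array([c[0],-c[1]])/-c[2]
    u=u*(1+m['k1']*(u@u)); return np.array([m['fx']*u[0]+m['cx'],m['fy']*u[1]+m['cy']])
E
python3 - <<'E'
from h import *
np.set_printoptions(precision=3,suppress=True)
o=bot.get_obs();print({k:np.round(v,3) for k,v in o.items()})
ims=[]
for n in("scene","side","wrist"):
    m,im=snap(n);cv2.imwrite(f"pics/{n}0.png",im[:,:,::-1])
    V=np.array(m['view']);print(n,m['fx'],m['k1'],"cam",-V[:3,:3].T@V[:3,3],"fwd",-V[2,:3])
    for q in("small_beaker","vial","grip_bar","socket_cup","carousel_base","rotor_table","crucible","cal_weight","rubber_bulb","timer"):
        r=bot.find_in(n,q); print(q,[(np.round(x['position']),round(x['score'],2),atz(m,x['position'],.03)[:2]) for x in r[:2]])
E
```

```text
{'t': np.float64(0.0), 'q': array([ 1.2  ,  0.478,  0.022,  1.556, -0.011,  1.109, -0.083]), 'joint_vel': array([ 0.001,  0.   , -0.   , -0.   ,  0.002,  0.001,  0.   ]), 'joint_torque': array([ -0.   , -59.646,   1.607, -28.119,   0.012,   0.009,  -0.   ]), 'eef_pos': array([ 0.175, -0.651,  0.244]), 'tool_rot': array([-0.001,  0.991,  0.131, -0.   ]), 'contact_force': array([-0.023,  0.203, -0.291]), 'torque': array([-0.011, -0.031, -0.017]), 'grasp_force': np.float64(0.0), 'gripper_width': np.float64(1.002)}
scene 534.1802723930329 -0.1489000268421217 cam [ 0.017 -0.549  0.595] fwd [ 0.603  0.534 -0.592]
small_beaker [(array([429., 249.]), 0.69, array([ 0.691, -0.206])), (array([340., 267.]), 0.55, array([ 0.553, -0.12 ]))]
vial [(array([452., 329.]), 0.89, array([ 0.548, -0.334]))]
grip_bar [(array([254., 217.]), 0.88, array([0.563, 0.1  ])), (array([449., 328.]), 0.45, array([ 0.548, -0.329]))]
socket_cup []
carousel_base [(array([251., 219.]), 0.7, array([0.554, 0.1  ]))]
rotor_table []
crucible [(array([371., 320.]), 0.94, array([ 0.488, -0.232])), (array([255., 220.]), 0.45, 
[... 755 characters left out ...]
230.]), 0.67, array([0.563, 0.079]))]
rotor_table [(array([306., 227.]), 0.77, array([0.575, 0.09 ])), (array([403., 297.]), 0.27, array([ 0.695, -0.216]))]
crucible [(array([295., 317.]), 0.67, array([ 0.496, -0.24 ]))]
cal_weight [(array([386., 275.]), 0.63, array([ 0.69 , -0.139]))]
rubber_bulb [(array([400., 297.]), 0.87, array([ 0.691, -0.217])), (array([227., 282.]), 0.37, array([ 0.389, -0.111]))]
timer [(array([229., 283.]), 0.61, array([ 0.393, -0.113]))]
wrist 353.79775448986834 -0.01103017278257216 cam [ 0.249 -0.631  0.373] fwd [-0.289 -0.077 -0.954]
small_beaker []
vial []
grip_bar []
socket_cup []
carousel_base []
rotor_table []
crucible []
cal_weight []
rubber_bulb []
timer []
```

View pics/scene0.png

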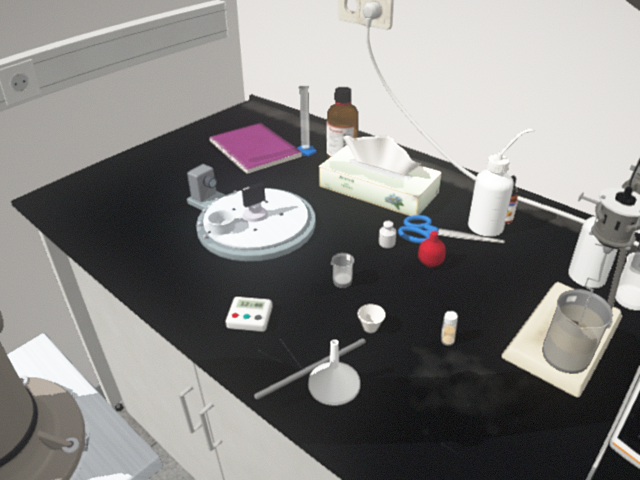

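View pics/side0.png

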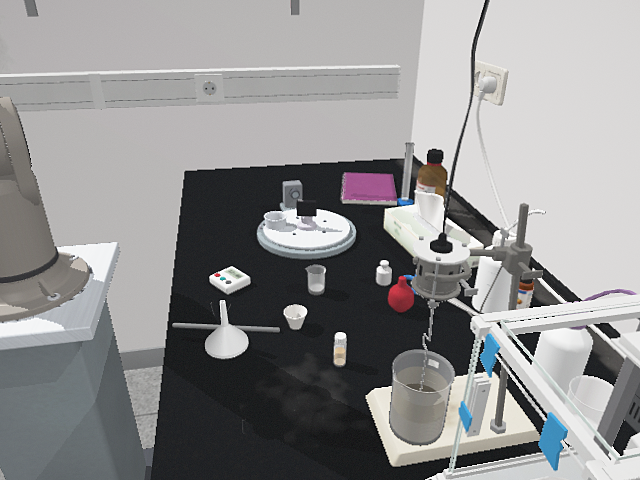

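```bash
python3 - <<'E'
from h import *
np.set_printoptions(precision=3,suppress=True)
S=bot.camera_model("scene");D=bot.camera_model("side")
def t(a,b): p,e=tri([ray(S,a),ray(D,b)]);print(p,np.round(e,4))
for a,b in [((220,222),(275,220)),((254,194),(306,208)),((343,269),(316,279)),((450,327),(340,349)),((575,335),(417,395)),((612,205),(441,262)),((203,182),(292,194))]: t(a,b)
for px in [(505,355),(560,285),(575,395),(618,310)]: print(atz(S,px,0))
for px in [(325,185),(435,205)]: print(atz(S,px,0.05))
E
```

```text
[0.508 0.135 0.032] [0.001 0.001]
[0.578 0.112 0.069] [0. 0.]
[ 0.555 -0.123  0.026] [0. 0.]
[ 0.553 -0.329  0.027] [0. 0.]
[ 0.611 -0.488  0.072] [0.003 0.003]
[ 0.625 -0.475  0.263] [0.004 0.004]
[0.568 0.257 0.045] [0.001 0.001]
[ 0.581 -0.412  0.   ]
[ 0.788 -0.417  0.   ]
[ 0.576 -0.524  0.   ]
[ 0.792 -0.52   0.   ]
[0.713 0.052 0.05 ]
[ 0.793 -0.154  0.05 ]
```

Request:
drive_tool --commands '[{"hand": 1, "translation": [30, 35, 10], "angular": [0, 0, 0.15]}, {"hand": 1, "translation": [60, 70, 10], "angular": [0, 0, 0.3]}, {"hand": 1, "translation": [90, 105, 10], "angular": [0, 0, 0.45]}, {"hand": 1, "translation": [120, 140, 10], "angular": [0, 0, 0.6]}, {"hand": 1, "translation": [150, 175, 10], "angular": [0, 0, 0.75]}, {"hand": 1, "translation": [180, 210, 10], "angular": [0, 0, 0.9]}, {"hand": 1, "translation": [210, 245, 10], "angular": [0, 0, 1.05]}, {"hand": 1, "translation": [240, 280, 10], "angular": [0, 0, 1.2]}, {"hand": 1, "translation": [270, 315, 10], "angular": [0, 0, 1.35]}, {"hand": 1, "translation": [300, 350, 10], "angular": [0, 0, 1.5]}, {"hand": 1, "translation": [330, 385, 10], "angular": [0, 0, 1.65]}, {"hand": 1, "translation": [360, 430, 10], "angular": [0, 0, 1.8]}]' --force 30

```text
t: 3.15
eef_pos: [0.5361, -0.2216, 0.2555]
tool_rot: [0.0, 0.512, 0.859, -0.0]
contact_force: [-0.0, -0.3, -0.2]
gripper_width: 1.0
grasp_force: 0.0
```

Request:
drive_tool --commands '[{"hand": 1, "translation": [0, 0, 0], "angular": [0, 0, 0.15]}, {"hand": 1, "translation": [0, 0, 0], "angular": [0, 0, 0.3]}, {"hand": 1, "translation": [0, 0, 0], "angular": [0, 0, 0.45]}, {"hand": 1, "translation": [0, 0, 0], "angular": [0, 0, 0.6]}, {"hand": 1, "translation": [0, 0, 0], "angular": [0, 0, 0.76]}, {"hand": 1, "translation": [0, 0, 0], "angular": [0, 0, 0.76]}]'

```text
t: 3.9
eef_pos: [0.5352, -0.2221, 0.2553]
tool_rot: [-0.0, 0.16, 0.987, 0.0]
contact_force: [-0.2, -0.2, 0.5]
gripper_width: 0.998
grasp_force: 0.0
```

```bash
cat >> h.py <<'E'
from scipy.spatial.transform import Rotation as Ro
def yaw(o):
    w,x,y,z=o['tool_rot']; R=Ro.from_quat([x,y,z,w]).as_matrix(); return np.degrees(np.arctan2(R[1,1],R[0,1])),R[:,2]
def look(qs,cams=("wrist",),save=None):
    out={}
    for c in cams:
        m,im=snap(c)
        if save: cv2.imwrite(f"pics/{save}_{c}.png",im[:,:,::-1])
        for q in qs:
            for r in bot.outline_of(c,q)[:1]:
                mk=r['pixels']; ys,xs=np.nonzero(mk)
                print(c,q,round(r['score'],2),np.round(r['position']),'box',xs.min(),xs.max(),ys.min(),ys.max(),len(xs))
                out[c,q]=(m,r)
    return out
E
python3 - <<'E'
from h import *
np.set_printoptions(precision=4,suppress=True)
o=bot.get_obs();print(o['t'],o['eef_pos'],yaw(o),o['q'],o['contact_force'])
look(["small_beaker","vial"],("wrist","scene","side"),"v1")
E
```

```text
3.9 [ 0.5352 -0.2221  0.2553] (np.float64(71.63076178335298), array([-0.0001,  0.0002, -1.    ])) [ 0.8121  0.3889 -0.675   1.7429  0.2684  1.104   1.3016] [-0.2007 -0.202   0.4509]
wrist small_beaker 0.85 [416. 196.] box 395 439 177 218 1431
wrist vial 0.77 [225. 253.] box 212 238 239 270 556
scene small_beaker 0.6 [343. 265.] box 331 354 254 287 671
scene vial 0.97 [451. 328.] box 441 458 311 345 442
side small_beaker 0.71 [316. 278.] box 306 326 264 294 521
side vial 0.79 [339. 347.] box 334 346 332 366 410
```

View pics/v1_wrist.png

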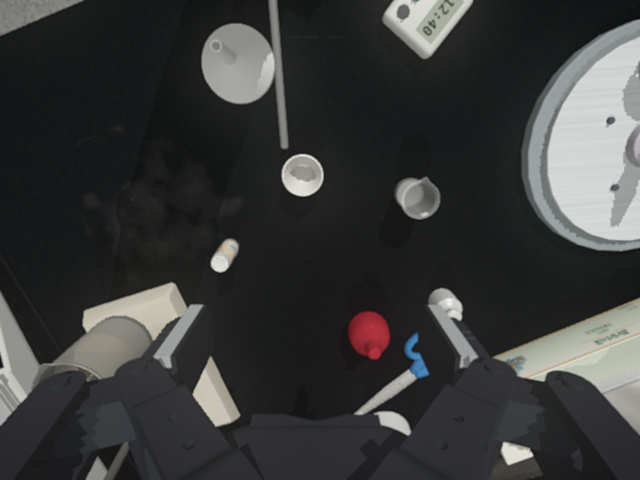

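```bash
cat >> h.py <<'E'
from scipy.optimize import least_squares
def fitcyl(obs,r,h,p0,rb=None):
    a=np.linspace(0,2*np.pi,48); rb=rb or r
    C=np.vstack([np.c_[r*np.cos(a),r*np.sin(a),a*0+h],np.c_[rb*np.cos(a),rb*np.sin(a),a*0]])
    def f(p):
        e=[]
        for m,b in obs:
            u=np.array([proj(m,c+p) for c in C]); e+=list(np.array([u[:,0].min(),u[:,0].max(),u[:,1].min(),u[:,1].max()])-np.array(b)-[-.5,.5,-.5,.5])
        return np.array(e)
    s=least_squares(f,p0,loss='soft_l1'); return s.x,np.round(f(s.x),1)
def box(r): ys,xs=np.nonzero(r['pixels']); return xs.min(),xs.max(),ys.min(),ys.max()
E
python3 - <<'E'
from h import *
np.set_printoptions(precision=4,suppress=True)
W,S,D=[bot.camera_model(n) for n in("wrist","scene","side")]
B={'b':[(W,(395,439,177,218)),(S,(331,354,254,287)),(D,(306,326,264,294))],'v':[(W,(212,238,239,270)),(S,(441,458,311,345)),(D,(334,346,332,366))]}
for k,r,h,p,rb in(('b',.019,.048,(.555,-.123,0),.017),('v',.01,.054,(.553,-.329,0),None)):
    print(k,*fitcyl(B[k],r,h,p,rb))
    for o in B[k]: print('  ',*fitcyl([o,o],r,h,p,rb))
print(proj(W,(.553,-.329,.054)),proj(W,(.553,-.329,0)))
E
```

```text
b [ 0.5554 -0.1203 -0.0018] [-2.   0.7 -0.1  0.9 -0.3 -1.2 -1.5  0.3  0.3 -0.6  0.4  0.7]
   [ 0.5596 -0.116  -0.0181] [-0.4  0.4  0.5 -0.4 -0.4  0.4  0.5 -0.4]
   [ 0.5704 -0.1101 -0.018 ] [ 0.8 -0.8 -0.4  0.4  0.8 -0.8 -0.4  0.4]
   [ 0.5549 -0.1249  0.0024] [ 0.4 -0.4 -0.2  0.2  0.4 -0.4 -0.2  0.2]
v [ 0.5528 -0.3276 -0.0028] [-2.   1.8 -0.6  1.7 -0.9 -0.1 -0.3  0.1 -0.5  0.4  0.1  0.7]
   [ 0.5614 -0.3406 -0.0387] [-0.5  0.5  0.5 -0.4 -0.5  0.5  0.5 -0.4]
   [ 0.5619 -0.3247 -0.0121] [-0.2  0.2  0.1 -0.1 -0.2  0.2  0.1 -0.1]
   [ 0.5567 -0.3134 -0.0145] [-0.3  0.3  0.1 -0.1 -0.3  0.3  0.1 -0.1]
[217.5544 264.5159] [229.9784 247.4988]
```

Request:
drive_tool --commands '[{"hand": 1, "translation": [0, 45, 0], "angular": [0, 0, 0]}, {"hand": 1, "translation": [0, 95, 0], "angular": [0, 0, 0]}, {"hand": 1, "translation": [0, 145, 0], "angular": [0, 0, 0]}, {"hand": 1, "translation": [0, 195, 0], "angular": [0, 0, 0]}, {"hand": 1, "translation": [0, 240, 0], "angular": [0, 0, 0]}, {"hand": 1, "translation": [0, 240, 0], "angular": [0, 0, 0]}, {"hand": 1, "translation": [0, 240, 0], "angular": [0, 0, 0]}]'

```text
t: 5.22
eef_pos: [0.5354, 0.0176, 0.2552]
tool_rot: [0.0, 0.159, 0.987, -0.0]
contact_force: [0.6, -1.0, -0.1]
gripper_width: 1.002
grasp_force: 0.0
```

```bash
python3 - <<'E'
from h import *
import pickle
np.set_printoptions(precision=4,suppress=True)
o=bot.get_obs();print(o['t'],o['eef_pos'],yaw(o))
r=look(["grip_bar","socket_cup","carousel_base"],("wrist",),"c1")
pickle.dump((bot.camera_model("wrist"),),open("c1.pkl","wb"))
E
```

```text
5.225 [0.5354 0.0176 0.2552] (np.float64(71.71553990874912), array([-0.0001, -0.0006, -1.    ]))
wrist grip_bar 0.76 [418. 212.] box 320 512 116 303 28169
wrist socket_cup 0.95 [417. 207.] box 320 511 115 304 28169
wrist carousel_base 0.87 [428. 195.] box 305 613 100 311 41674
```

Request:
drive_tool --commands '[{"hand": 1, "translation": [0, 40, 0], "angular": [0, 0, 0]}, {"hand": 1, "translation": [0, 80, 0], "angular": [0, 0, 0]}, {"hand": 1, "translation": [0, 110, 0], "angular": [0, 0, 0]}, {"hand": 1, "translation": [0, 110, 0], "angular": [0, 0, 0]}, {"hand": 1, "translation": [0, 110, 0], "angular": [0, 0, 0]}]'

```text
t: 6.05
eef_pos: [0.5356, 0.1267, 0.255]
tool_rot: [-0.0, 0.16, 0.987, -0.0]
contact_force: [0.6, -0.6, -0.3]
gripper_width: 0.999
grasp_force: 0.0
```

```bash
python3 - <<'E'
from h import *
import pickle
np.set_printoptions(precision=4,suppress=True)
o=bot.get_obs();print(o['t'],o['eef_pos'],yaw(o))
r=look(["grip_bar","socket_cup","carousel_base"],("wrist",),"c2")
pickle.dump((bot.camera_model("wrist"),),open("c2.pkl","wb"))
a=cv2.imread("pics/c1_wrist.png")[:,240:640];b=cv2.imread("pics/c2_wrist.png")[:,120:520]
cv2.imwrite("pics/c12.png",np.hstack([a,b]))
E
```

```text
6.05 [0.5356 0.1267 0.255 ] (np.float64(71.63720519383827), array([-0.0004, -0.0008, -1.    ]))
wrist grip_bar 0.85 [317. 243.] box 224 410 152 330 25955
wrist socket_cup 0.7 [319. 240.] box 224 410 151 329 26148
wrist carousel_base 0.79 [326. 228.] box 212 491 136 337 37275
```

View pics/c12.png

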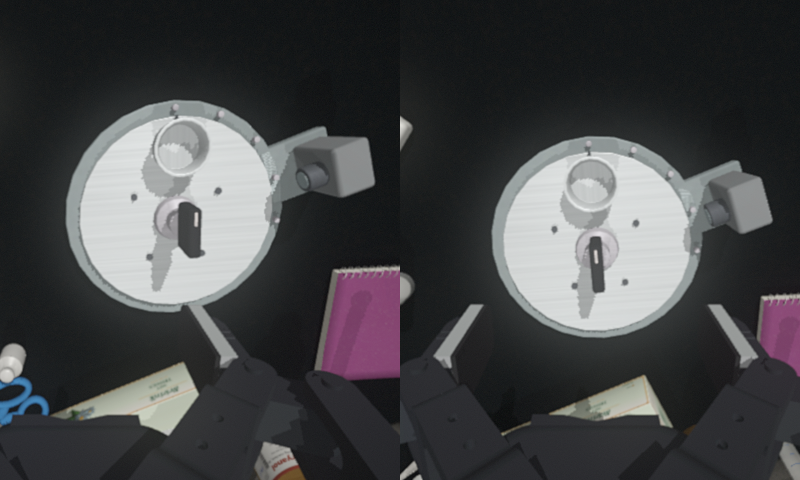

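```bash
cat > fit.py <<'E'
from h import *
import pickle
np.set_printoptions(precision=4,suppress=True)
ms=[pickle.load(open(f"c{i}.pkl","rb"))[0] for i in(1,2)]
ims=[cv2.imread(f"pics/c{i}_wrist.png") for i in(1,2)]
cs=[(412,215),(315,240)]
res=[];darks=[]
for m,im,c in zip(ms,ims,cs):
    g=cv2.cvtColor(im,cv2.COLOR_BGR2GRAY)
    d=np.zeros_like(g); y,x=c; 
    sub=(g<70).astype(np.uint8); roi=np.zeros_like(sub); cv2.circle(roi,(c[0],c[1]+15),48,1,-1); sub&=roi
    n,l,st,ce=cv2.connectedComponentsWithStats(sub); k=1+np.argmax(st[1:,4]); darks.append(l==k); print(st[k],ce[k])
def pts(p,th):
    R=np.array([[np.cos(th),-np.sin(th)],[np.sin(th),np.cos(th)]])
    return [np.r_[p[:2]+R@np.array([sx*.023,sy*.006]),p[2]+z] for sx in(-1,1) for sy in(-1,1) for z in(0,.038)]
yy,xx=np.mgrid[:480,:640]
def barstat(mk):
    mk=mk.astype(float);s=mk.sum();a,b=(mk*xx).sum()/s,(mk*yy).sum()/s
    ys,xs=np.nonzero(mk); return np.array([a,b,(xs*ys).mean()/20-a*b/20,xs.min(),xs.max(),ys.min(),ys.max()])
def f(p):
    e=[]
    for m,dk in zip(ms,darks):
        u=np.array([proj(m,q) for q in pts(p[:3],p[3])]); h=cv2.convexHull((u*16).astype(np.int32))
        big=np.zeros((480,640),np.uint8); cv2.fillPoly(big,[h],255,cv2.LINE_AA,4)
        e+=list((barstat(big>127)-barstat(dk)))
    return np.array(e)
from scipy.optimize import minimize
b=min((minimize(lambda p:np.sum(np.sqrt(1+f(p)**2)),[.578,.112,z,np.radians(t)],method='Nelder-Mead',options=dict(initial_simplex=np.array([[.578,.112,z,np.radians(t)]]+[list(np.array([.578,.112,z,np.radians(t)])+np.eye(4)[i]*[.005,.005,.005,.1][i]) for i in range(4)]),maxiter=300)) for z in(.049,) for t in(-18,-10,-25)),key=lambda s:s.fun)
print("bar",b.x[:3],np.degrees(b.x[3]),b.fun,f(b.x).round(1))
# disc
P=[]
for m,q in zip(ms,(0,1)):
    im=ims[q];g=cv2.cvtColor(im,cv2.COLOR_BGR2GRAY);c=proj(m,(b.x[0],b.x[1],.022))
    for a in np.linspace(0,2*np.pi,90):
        w=[g[int(round(c[1]+s*np.sin(a))),int(round(c[0]+s*np.cos(a)))] for s in range(70,115)]
        w=np.array(w,float); j=np.nonzero(w<185)[0]
        if len(j) and w[:3].min()>190: s=70+j[0]-.5; P.append(atz(m,c+s*np.array([np.cos(a),np.sin(a)]),.022)[:2])
P=np.array(P); s=least_squares(lambda p:np.hypot(*(P-p[:2]).T)-p[2],[b.x[0],b.x[1],.1],loss='soft_l1',f_scale=.001); print("disc",s.x,len(P))
pickle.dump(b.x,open("bar.pkl","wb"))
outs=[]
for m,im in zip(ms,ims):
    im=cv2.resize(im,None,fx=4,fy=4,interpolation=cv2.INTER_CUBIC)
    th=b.x[3];ax=s.x[:2];cp=ax-.072*np.array([np.cos(th),np.sin(th)])
    for r,z,ce in((.024,.047,cp),(.101,.022,ax)):
        u=np.array([proj(m,(ce[0]+r*np.cos(a),ce[1]+r*np.sin(a),z)) for a in np.linspace(0,6.283,80)]);cv2.polylines(im,[((u+.5)*4).astype(np.int32)],1,(0,0,255),1)
    u=np.array([proj(m,q) for q in pts(b.x[:3],th)]);[cv2.circle(im,tuple(((q+.5)*4).astype(int)),3,(0,255,0),1) for q in u]
    c=((proj(m,(*ax,.03))+.5)*4).astype(int);outs.append(im[c[1]-370:c[1]+200,c[0]-200:c[0]+200])
print("cup",cp)
cv2.imwrite("pics/ov.png",np.hstack(outs))
E
python3 fit.py
```

```text
[419 203  21  54 518] [425.0251 227.3359]
[315 237   3   1   3] [316. 237.]
bar [0.5842 0.1153 0.0274] -17.442507555763083 110.73348166602281 [ 0.3  1.6  0.1 -7.   0.  -1.   1.   2.6 24.7  0.2 -3.   8.  -3.  53. ]
disc [0.5779 0.1147 0.1   ] 165
cup [0.5092 0.1362]
```

View pics/ov.png

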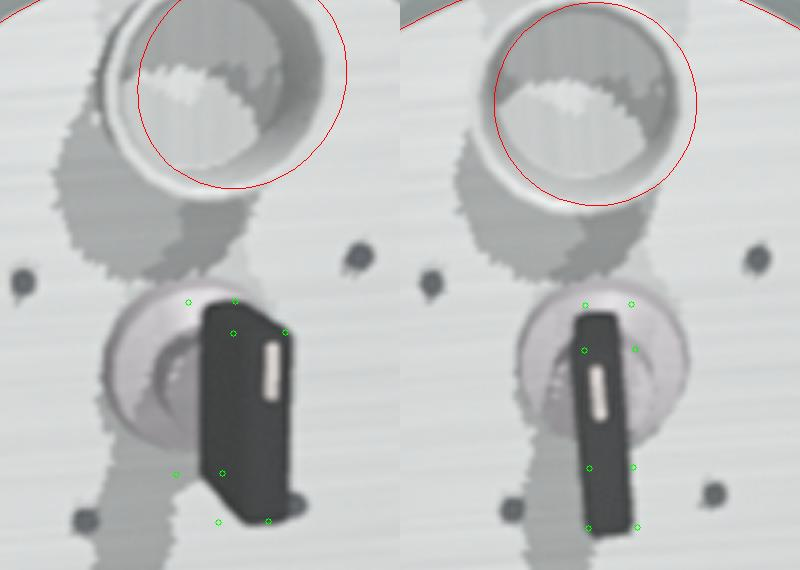

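```bash
sed -i 's/cs=\[.*/cs=[(425,210),(318,248)]/; s/g<70/g<95/' fit.py; cat >> fit.py <<'E'
# cup rim: outer contour vs disc, fit circle at z=.047 in both views by gradient score
from itertools import product
gs=[cv2.GaussianBlur(cv2.cvtColor(i,cv2.COLOR_BGR2GRAY).astype(np.float32),(0,0),.8) for i in ims]
A=np.linspace(0,2*np.pi,72,endpoint=False)
def sc(x,y,r,sel):
    t=0
    for k in sel:
        def v(rr): 
            u=np.array([proj(ms[k],(x+rr*np.cos(a),y+rr*np.sin(a),.047)) for a in A],np.float32)
            return cv2.remap(gs[k],u[:,0].reshape(-1,1),u[:,1].reshape(-1,1),cv2.INTER_LINEAR).ravel()
        t+=np.clip(v(r)-v(r-.003),-20,40).mean()   # bright rim against darker inside
    return t
for sel in((0,),(1,),(0,1)):
    g=max(((sc(x,y,r,sel),x,y,r) for x in cp[0]+np.arange(-.006,.0061,.001) for y in cp[1]+np.arange(-.008,.0061,.001) for r in(.0225,.0235,.0245)),key=lambda t:t[0]); print("rim",np.array(g),"dir",np.degrees(np.arctan2(ax[1]-g[2],ax[0]-g[1])),np.hypot(ax[1]-g[2],ax[0]-g[1]))
E
python3 fit.py
```

```text
[ 418  202   24   56 1032] [428.5882 229.593 ]
[309 237  15  55 558] [316.4265 264.7527]
bar [0.5804 0.1151 0.0418] -14.109514996331328 22.47639729244973 [ 0.2 -0.3 -0.2 -2.   1.  -1.   2.   0.7 -0.7  0.1  0.   3.  -2.   2. ]
disc [0.5778 0.1145 0.1   ] 163
cup [0.5079 0.132 ]
rim [32.1881  0.5079  0.131   0.0245] dir -13.335172811460422 0.07176277757631053
rim [34.2881  0.5069  0.133   0.0245] dir -14.677695583949243 0.07321720765673159
rim [63.3919  0.5069  0.132   0.0245] dir -13.918103177503685 0.0729702387450937
```

View pics/ov.png

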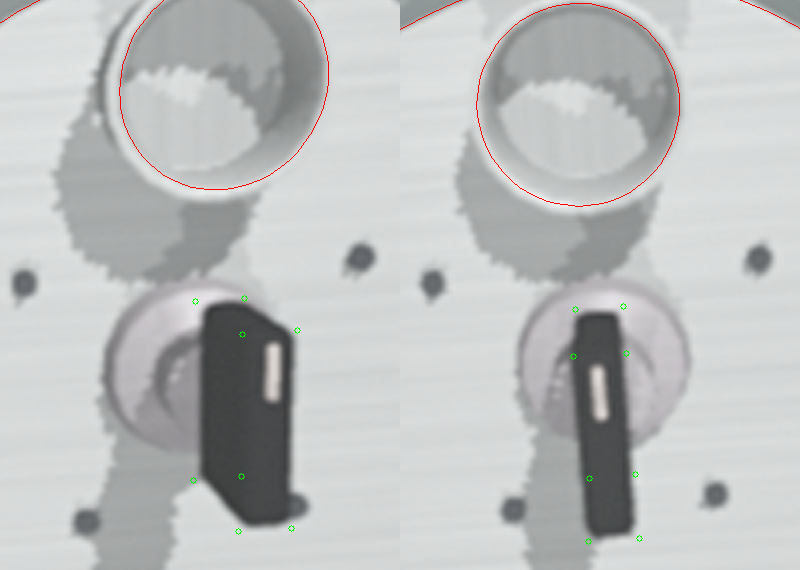

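Request:
drive_tool --commands '[{"hand": 1, "translation": [4, -50, 0], "angular": [0, 0, 0.075]}, {"hand": 1, "translation": [8, -105, 0], "angular": [0, 0, 0.075]}, {"hand": 1, "translation": [12, -160, 0], "angular": [0, 0, 0.075]}, {"hand": 1, "translation": [16, -210, 0], "angular": [0, 0, 0.075]}, {"hand": 1, "translation": [19, -248, -40], "angular": [0, 0, 0.075]}, {"hand": 1, "translation": [19, -248, -85], "angular": [0, 0, 0.075]}, {"hand": 1, "translation": [19, -248, -110], "angular": [0, 0, 0.075]}, {"hand": 1, "translation": [19, -248, -110], "angular": [0, 0, 0.075]}, {"hand": 1, "translation": [19, -248, -110], "angular": [0, 0, 0.075]}]'

```text
t: 7.38
eef_pos: [0.5551, -0.12, 0.1465]
tool_rot: [0.001, 0.122, 0.993, -0.0]
contact_force: [0.3, -0.0, 0.3]
gripper_width: 1.001
grasp_force: 0.0
```

```bash
python3 - <<'E'
from h import *
np.set_printoptions(precision=4,suppress=True)
o=bot.get_obs();print(o['t'],o['eef_pos'],yaw(o))
m=bot.camera_model("wrist")
r=look(["small_beaker"],("wrist",),"b1")
for k,(mm,q) in r.items(): print(fitcyl([(m,box(q))]*2,.019,.048,(.555,-.121,0),.017))
im=cv2.imread("pics/b1_wrist.png")
for z in(0,.048):
    u=np.array([proj(m,(.555+.019*np.cos(a),-.121+.019*np.sin(a),z)) for a in np.linspace(0,6.28,60)]);cv2.polylines(im,[u.astype(np.int32)],1,(0,0,255),1)
cv2.imwrite("pics/b1o.png",im)
E
```

```text
7.375 [ 0.5551 -0.12    0.1465] (np.float64(76.0106968847954), array([ 0.0016, -0.0002, -1.    ]))
wrist small_beaker 0.75 [311. 242.] box 286 339 212 273 2548
(array([ 0.559 , -0.1219, -0.0126]), array([ 0.4, -0.4, -0.4,  0.3,  0.4, -0.4, -0.4,  0.3]))
```

View pics/b1o.png

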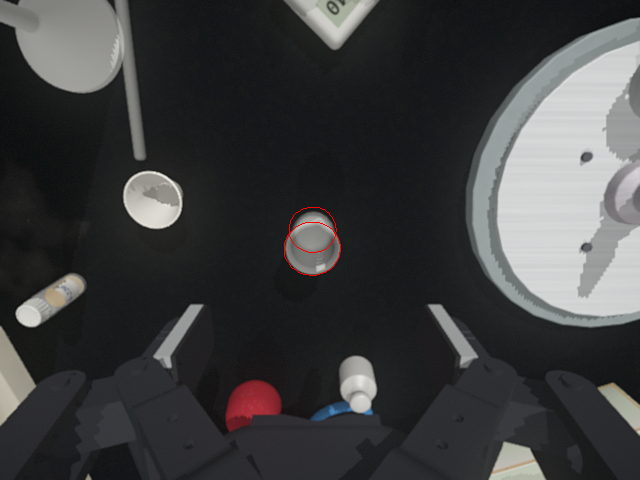

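Request:
drive_tool --commands '[{"hand": 1, "translation": [0, -1, -45], "angular": [0, 0, 0]}, {"hand": 1, "translation": [0, -1, -85], "angular": [0, 0, 0]}, {"hand": 1, "translation": [0, -1, -107], "angular": [0, 0, 0]}, {"hand": 1, "translation": [0, -1, -107], "angular": [0, 0, 0]}, {"hand": 0.6, "translation": [0, -1, -107], "angular": [0, 0, 0]}, {"hand": 0.5, "translation": [0, -1, -107], "angular": [0, 0, 0]}, {"hand": 0.3, "translation": [0, -1, -107], "angular": [0, 0, 0]}, {"hand": 0.3, "translation": [0, -1, -107], "angular": [0, 0, 0]}, {"hand": 0.3, "translation": [0, -1, -107], "angular": [0, 0, 0]}]' --force 25

```text
t: 8.6
eef_pos: [0.5553, -0.1212, 0.0395]
tool_rot: [0.001, 0.122, 0.993, -0.0]
contact_force: [-1.9, -0.6, 6.9]
gripper_width: 0.415
grasp_force: 24.6
```

Request:
drive_tool --commands '[{"hand": 0.3, "translation": [0, 0, 10], "angular": [0, 0, 0]}, {"hand": 0.3, "translation": [0, 0, 35], "angular": [0, 0, 0]}, {"hand": 0.3, "translation": [0, 0, 70], "angular": [0, 0, 0]}, {"hand": 0.3, "translation": [-5, 20, 105], "angular": [0, 0, 0]}, {"hand": 0.3, "translation": [-15, 60, 115], "angular": [0, 0, 0]}, {"hand": 0.3, "translation": [-25, 105, 115], "angular": [0, 0, 0]}, {"hand": 0.3, "translation": [-32, 150, 115], "angular": [0, 0, 0]}, {"hand": 0.3, "translation": [-40, 195, 115], "angular": [0, 0, 0]}, {"hand": 0.3, "translation": [-46, 235, 115], "angular": [0, 0, 0]}, {"hand": 0.3, "translation": [-48, 253, 112], "angular": [0, 0, 0]}, {"hand": 0.3, "translation": [-48, 253, 75], "angular": [0, 0, 0]}, {"hand": 0.3, "translation": [-48, 253, 65], "angular": [0, 0, 0]}]'

```text
t: 10.1
eef_pos: [0.505, 0.1318, 0.1021]
tool_rot: [-0.001, 0.121, 0.993, -0.001]
contact_force: [-0.4, 0.7, -0.1]
gripper_width: 0.413
grasp_force: 25.1
```

Request:
drive_tool --commands '[{"hand": 0.3, "translation": [0, 0, 0], "angular": [0, 0, 0]}, {"hand": 0.3, "translation": [0, 0, 0], "angular": [0, 0, 0]}]'

```text
t: 10.35
eef_pos: [0.5071, 0.1322, 0.1043]
tool_rot: [0.001, 0.122, 0.993, 0.0]
contact_force: [-1.2, -0.2, -0.0]
gripper_width: 0.41
grasp_force: 25.1
```

```bash
python3 - <<'E'
from h import *
np.set_printoptions(precision=4,suppress=True)
o=bot.get_obs();print(o['t'],o['eef_pos'],yaw(o),o['gripper_width'],o['contact_force'])
m,im=snap("wrist");im=im[:,:,::-1]
p=o['eef_pos']
big=cv2.resize(im,None,fx=3,fy=3,interpolation=cv2.INTER_CUBIC)
for (x,y,z,r,c) in((.5075,.132,.047,.0245,(0,0,255)),(.5075,.132,.047,.0215,(0,0,255)),(p[0],p[1],p[2]+.008,.019,(0,255,0)),(p[0],p[1],p[2]-.04,.016,(0,255,0))):
    u=np.array([proj(m,(x+r*np.cos(a),y+r*np.sin(a),z)) for a in np.linspace(0,6.28,60)]);cv2.polylines(big,[((u+.5)*3).astype(np.int32)],1,c,1)
c=proj(m,(.5075,.132,.08))*3;c=c.astype(int);w=big[max(0,c[1]-250):c[1]+250,c[0]-200:c[0]+200]
ims=[w]
for n in("scene",):
    m,im=snap(n);b=cv2.resize(im[:,:,::-1],None,fx=4,fy=4,interpolation=cv2.INTER_CUBIC);c=(proj(m,(.5075,.132,.06))*4).astype(int);b=b[c[1]-250:c[1]+250,c[0]-200:c[0]+200];ims.append(b)
h=min(i.shape[0] for i in ims);cv2.imwrite("pics/p1.png",np.hstack([i[:h] for i in ims]))
E
```

```text
10.35 [0.5071 0.1322 0.1043] (np.float64(75.9991029015452), array([ 0.0014,  0.0004, -1.    ])) 0.4098754123170528 [-1.1979 -0.2316 -0.0155]
```

View pics/p1.png

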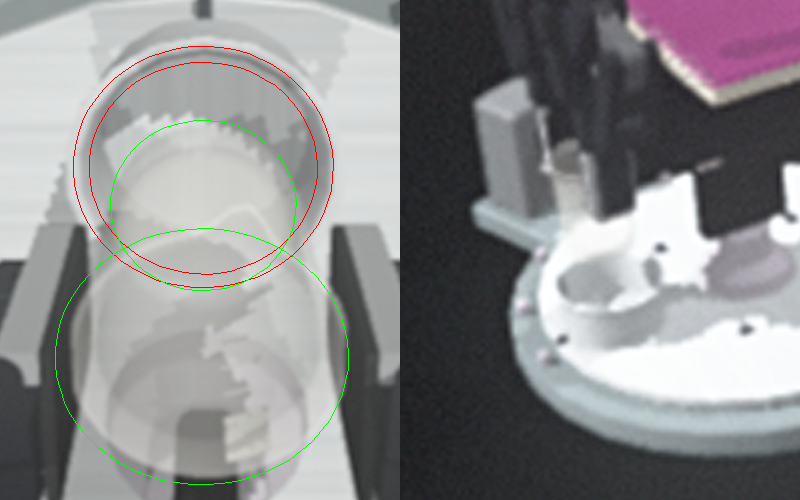

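Request:
drive_tool --commands '[{"hand": 0.3, "translation": [0, 0, -8], "angular": [0, 0, 0]}, {"hand": 0.3, "translation": [0, 0, -16], "angular": [0, 0, 0]}, {"hand": 0.3, "translation": [0, 0, -20], "angular": [0, 0, 0]}, {"hand": 0.3, "translation": [0, 0, -24], "angular": [0, 0, 0]}, {"hand": 0.3, "translation": [0, 0, -24], "angular": [0, 0, 0]}]'

```text
t: 11.08
eef_pos: [0.5061, 0.1322, 0.0789]
tool_rot: [-0.0, 0.122, 0.993, -0.0]
contact_force: [-0.7, -0.5, -0.3]
gripper_width: 0.415
grasp_force: 25.1
```

Request:
drive_tool --commands '[{"hand": 0.3, "translation": [0, 0, -4], "angular": [0, 0, 0]}, {"hand": 0.3, "translation": [0, 0, -8], "angular": [0, 0, 0]}, {"hand": 0.3, "translation": [0, 0, -12], "angular": [0, 0, 0]}, {"hand": 0.3, "translation": [0, 0, -14], "angular": [0, 0, 0]}, {"hand": 0.3, "translation": [0, 0, -14], "angular": [0, 0, 0]}]'

```text
t: 11.7
eef_pos: [0.5062, 0.1322, 0.0651]
tool_rot: [-0.0, 0.122, 0.993, -0.0]
contact_force: [-0.1, 0.6, 0.0]
gripper_width: 0.409
grasp_force: 25.1
```

Request:
drive_tool --commands '[{"hand": 0.3, "translation": [0, 0, -1], "angular": [0, 0, 0]}, {"hand": 0.3, "translation": [0, 0, -2], "angular": [0, 0, 0]}, {"hand": 0.3, "translation": [0, 0, -2], "angular": [0, 0, 0]}]'

```text
t: 12.08
eef_pos: [0.5071, 0.1327, 0.0644]
tool_rot: [0.001, 0.122, 0.993, 0.0]
contact_force: [-1.3, 0.0, 9.0]
gripper_width: 0.408
grasp_force: 25.7
```

Seated (9 N upward). Open and rise, then look.

Request:
drive_tool --commands '[{"hand": 0.45, "translation": [0, 0, 1], "angular": [0, 0, 0]}, {"hand": 0.7, "translation": [0, 0, 1], "angular": [0, 0, 0]}, {"hand": 1, "translation": [0, 0, 1], "angular": [0, 0, 0]}, {"hand": 1, "translation": [0, 0, 4], "angular": [0, 0, 0]}, {"hand": 1, "translation": [0, 0, 30], "angular": [0, 0, 0]}, {"hand": 1, "translation": [0, 0, 80], "angular": [0, 0, 0]}, {"hand": 1, "translation": [0, 0, 100], "angular": [0, 0, 0]}, {"hand": 1, "translation": [0, 0, 100], "angular": [0, 0, 0]}, {"hand": 1, "translation": [0, 0, 100], "angular": [0, 0, 0]}]'

```text
t: 13.2
eef_pos: [0.5056, 0.1316, 0.1621]
tool_rot: [-0.001, 0.122, 0.993, -0.0]
contact_force: [0.6, -0.1, -1.1]
gripper_width: 0.999
grasp_force: 0.0
```

```bash
python3 - <<'E'
from h import *
np.set_printoptions(precision=4,suppress=True)
o=bot.get_obs();print(o['t'],o['eef_pos'],yaw(o),o['gripper_width'],o['contact_force'])
m,im=snap("wrist");im=im[:,:,::-1]
r=bot.outline_of("wrist","small_beaker")
for q in r[:1]: print(q['score'],box(q),fitcyl([(m,box(q))]*2,.019,.048,(.5075,.132,.025),.017))
big=cv2.resize(im,None,fx=3,fy=3,interpolation=cv2.INTER_CUBIC)
for (x,y,z,r,c) in((.5075,.132,.047,.0245,(0,0,255)),(.5075,.132,.073,.019,(0,255,0))):
    u=np.array([proj(m,(x+r*np.cos(a),y+r*np.sin(a),z)) for a in np.linspace(0,6.28,60)]);cv2.polylines(big,[((u+.5)*3).astype(np.int32)],1,c,1)
c=(proj(m,(.5075,.132,.06))*3).astype(int);ims=[big[max(0,c[1]-200):c[1]+200,c[0]-200:c[0]+200]]
m,im=snap("side");b=cv2.resize(im[:,:,::-1],None,fx=5,fy=5,interpolation=cv2.INTER_CUBIC);c=(proj(m,(.5075,.132,.05))*5).astype(int);ims.append(b[c[1]-200:c[1]+200,c[0]-200:c[0]+200])
h=min(i.shape[0] for i in ims);cv2.imwrite("pics/p2.png",np.hstack([i[:h] for i in ims]))
E
```

```text
13.2 [0.5056 0.1316 0.1621] (np.float64(76.02019396015048), array([-0.0018, -0.0008, -1.    ])) 0.9990253945047125 [ 0.5775 -0.1141 -1.1253]
0.76 (np.int64(288), np.int64(343), np.int64(216), np.int64(279)) (array([0.5108, 0.1314, 0.0114]), array([ 0.5, -0.5, -0.5,  0.4,  0.5, -0.5, -0.5,  0.4]))
```

View pics/p2.png

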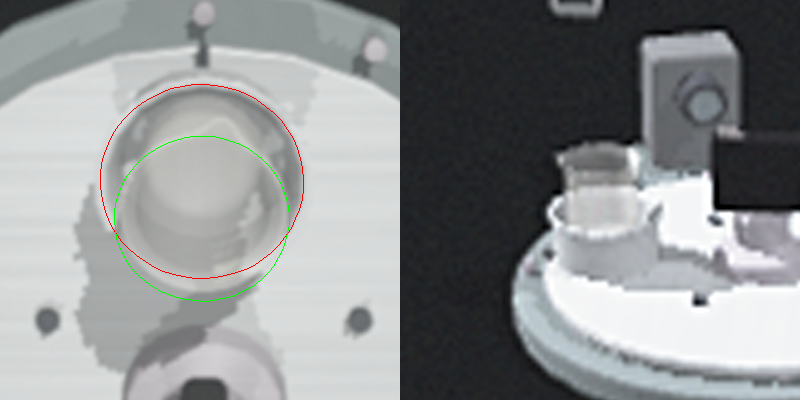

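Request:
drive_tool --commands '[{"hand": 1, "translation": [5, -45, 20], "angular": [0, 0, 0]}, {"hand": 1, "translation": [10, -95, 20], "angular": [0, 0, 0]}, {"hand": 1, "translation": [15, -145, 20], "angular": [0, 0, 0]}, {"hand": 1, "translation": [20, -195, 20], "angular": [0, 0, 0]}, {"hand": 1, "translation": [25, -245, 20], "angular": [0, 0, 0]}, {"hand": 1, "translation": [30, -295, 20], "angular": [0, 0, 0]}, {"hand": 1, "translation": [35, -345, 20], "angular": [0, 0, 0]}, {"hand": 1, "translation": [40, -390, 15], "angular": [0, 0, 0]}, {"hand": 1, "translation": [44, -430, 5], "angular": [0, 0, 0]}, {"hand": 1, "translation": [47, -460, 0], "angular": [0, 0, 0]}, {"hand": 1, "translation": [47, -460, 0], "angular": [0, 0, 0]}, {"hand": 1, "translation": [47, -460, 0], "angular": [0, 0, 0]}]'

```text
t: 14.85
eef_pos: [0.5533, -0.3265, 0.1626]
tool_rot: [-0.001, 0.121, 0.993, 0.001]
contact_force: [-0.3, 0.6, 0.6]
gripper_width: 1.004
grasp_force: 0.0
```

```bash
python3 - <<'E'
from h import *
np.set_printoptions(precision=4,suppress=True)
o=bot.get_obs();print(o['t'],o['eef_pos'],yaw(o),o['gripper_width'],o['contact_force'])
m=bot.camera_model("wrist")
r=look(["vial"],("wrist",),"w3")
for k,(mm,q) in r.items():
    print(fitcyl([(m,box(q))]*2,.01,.054,(.553,-.328,0)))
    bb=np.array(box(q));C=[(bb[0]+bb[1])/2,bb[2],bb[3]]
print("pred top",proj(m,(.553,-.328,.054)),"bot",proj(m,(.553,-.328,0)))
E
```

```text
14.85 [ 0.5533 -0.3265  0.1626] (np.float64(76.09586409066478), array([-0.0009,  0.0016, -1.    ])) 1.0043103984456925 [-0.2633  0.5999  0.5831]
pred top [311.298  245.0895] bot [311.8477 225.5985]
```

```bash
python3 - <<'E'
from h import *
np.set_printoptions(precision=4,suppress=True)
m=bot.camera_model("wrist")
g=cv2.imread("pics/w3_wrist.png").max(axis=2)[180:300,260:370]
n,l,st,ce=cv2.connectedComponentsWithStats((g>80).astype(np.uint8))
for i in range(1,n):
    if st[i,4]>80:
        x,y,w,h=st[i,:4]+[260,180,0,0,0][:4] if 0 else (st[i,0]+260,st[i,1]+180,st[i,2],st[i,3]); print(x,y,w,h,st[i,4],fitcyl([(m,(x,x+w-1,y,y+h-1))]*2,.01,.054,(.553,-.328,0)))
C=np.array([proj(m,(.553+.01*np.cos(a),-.328+.01*np.sin(a),z)) for z in(0,.054) for a in np.linspace(0,6.28,40)]);print(C.min(0),C.max(0))
E
```

```text
298 213 28 44 1033 (array([ 0.5528, -0.3273, -0.0015]), array([-0.1,  0.1,  0.1, -0.1, -0.1,  0.1,  0.1, -0.1]))
[296.4638 213.4237] [324.8089 257.6173]
```

Request:
drive_tool --commands '[{"hand": 1, "translation": [0, -1, -45], "angular": [0, 0, 0]}, {"hand": 0.7, "translation": [0, -1, -85], "angular": [0, 0, 0]}, {"hand": 0.5, "translation": [0, -1, -102], "angular": [0, 0, 0]}, {"hand": 0.4, "translation": [0, -1, -102], "angular": [0, 0, 0]}, {"hand": 0.25, "translation": [0, -1, -102], "angular": [0, 0, 0]}, {"hand": 0.1, "translation": [0, -1, -102], "angular": [0, 0, 0]}, {"hand": 0.1, "translation": [0, -1, -102], "angular": [0, 0, 0]}, {"hand": 0.1, "translation": [0, -1, -102], "angular": [0, 0, 0]}]' --force 30

```text
t: 15.95
eef_pos: [0.5548, -0.3291, 0.0632]
tool_rot: [0.002, 0.122, 0.993, -0.0]
contact_force: [0.4, 0.8, 6.9]
gripper_width: 0.185
grasp_force: 29.6
```

Request:
drive_tool --commands '[{"hand": 0.1, "translation": [0, 0, 4], "angular": [0, 0, 0]}, {"hand": 0.1, "translation": [0, 0, 12], "angular": [0, 0, 0]}, {"hand": 0.1, "translation": [0, 0, 30], "angular": [0, 0, 0]}, {"hand": 0.1, "translation": [0, 0, 60], "angular": [0, 0, 0]}, {"hand": 0.1, "translation": [0, 0, 80], "angular": [0, 0, 0]}, {"hand": 0.1, "translation": [0, 0, 80], "angular": [0, 0, 0]}, {"hand": 0.1, "translation": [0, 0, 80], "angular": [0, 0, 0]}]'

```text
t: 16.82
eef_pos: [0.5527, -0.3288, 0.1406]
tool_rot: [-0.001, 0.122, 0.993, 0.0]
contact_force: [0.6, 0.1, -0.2]
gripper_width: 0.187
grasp_force: 29.3
```

```bash
python3 - <<'E'
from h import *
np.set_printoptions(precision=4,suppress=True)
o=bot.get_obs();print(o['t'],o['eef_pos'],yaw(o),o['gripper_width'],o['grasp_force'],o['contact_force'])
ms,bs=[],[]
ob=[]
for n in("scene","side","wrist"):
    m,im=snap(n); cv2.imwrite(f"pics/v4_{n}.png",im[:,:,::-1])
    for q in bot.outline_of(n,"vial")[:2]: print(n,q['score'],box(q))
    p=o['eef_pos'];C=np.array([proj(m,(p[0]+.01*np.cos(a),p[1]+.01*np.sin(a),p[2]-.0615+z)) for z in(0,.054) for a in np.linspace(0,6.28,40)]);print(" pred",C.min(0).round(),C.max(0).round())
    b=cv2.resize(im[:,:,::-1],None,fx=4,fy=4,interpolation=cv2.INTER_CUBIC);c=(proj(m,p-[0,0,.03])*4).astype(int)
    cr=b[c[1]-200:c[1]+200,c[0]-133:c[0]+133]; ms.append(cr)
cv2.imwrite("pics/v4.png",np.hstack([cv2.resize(i,(266,400)) for i in ms]))
E
```

```text
16.825 [ 0.5527 -0.3288  0.1406] (np.float64(76.02351670563442), array([-0.0011,  0.0003, -1.    ])) 0.18706659447878943 29.262933433055878 [ 0.5881  0.0983 -0.2292]
scene 0.65 (np.int64(448), np.int64(464), np.int64(271), np.int64(308))
 pred [448. 267.] [468. 306.]
 pred [334. 287.] [349. 326.]
wrist 0.82 (np.int64(296), np.int64(334), np.int64(248), np.int64(326))
 pred [289. 254.] [336. 338.]
```

View pics/v4.png

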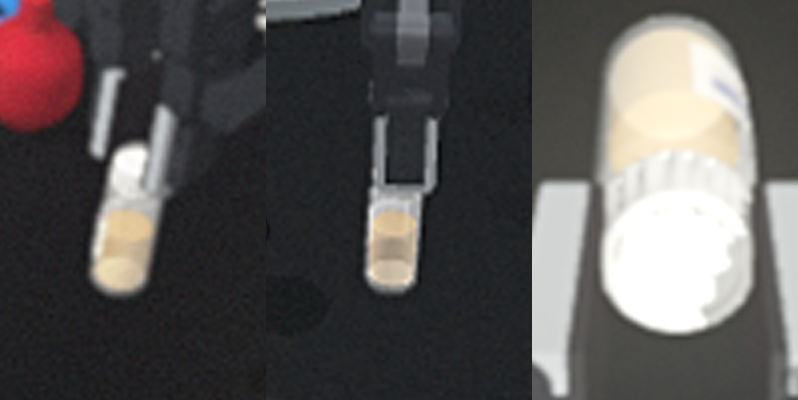

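```bash
python3 - <<'E'
from h import *
np.set_printoptions(precision=4,suppress=True)
W,S=bot.camera_model("wrist"),bot.camera_model("scene");p=bot.get_obs()['eef_pos']
g=cv2.imread("pics/v4_wrist.png").max(axis=2)
x,_=fitcyl([(W,(296,334,248,326)),(S,(448,464,271,308))],.01,.054,p-[0,0,.06]);print(x-p)
x,e=fitcyl([(W,(296,334,248,326))]*2,.01,.054,p-[0,0,.06]);print(x-p,e)
E
```

```text
[-0.0011  0.0018 -0.068 ]
[ 0.0003  0.0009 -0.0711] [-2.4  2.4  0.9 -0.6 -2.4  2.4  0.9 -0.6]
```

Request:
drive_tool --commands '[{"hand": 0.1, "translation": [0, 15, 30], "angular": [0, 0, 0]}, {"hand": 0.1, "translation": [-5, 60, 40], "angular": [0, 0, 0]}, {"hand": 0.1, "translation": [-10, 110, 40], "angular": [0, 0, 0]}, {"hand": 0.1, "translation": [-15, 160, 40], "angular": [0, 0, 0]}, {"hand": 0.1, "translation": [-20, 210, 40], "angular": [0, 0, 0]}, {"hand": 0.1, "translation": [-25, 260, 40], "angular": [0, 0, 0]}, {"hand": 0.1, "translation": [-30, 310, 40], "angular": [0, 0, 0]}, {"hand": 0.1, "translation": [-35, 360, 40], "angular": [0, 0, 0]}, {"hand": 0.1, "translation": [-40, 410, 40], "angular": [0, 0, 0]}, {"hand": 0.1, "translation": [-43, 445, 35], "angular": [0, 0, 0]}, {"hand": 0.1, "translation": [-45, 460, 20], "angular": [0, 0, 0]}, {"hand": 0.1, "translation": [-45, 460, 10], "angular": [0, 0, 0]}]'

```text
t: 18.62
eef_pos: [0.5078, 0.1325, 0.1507]
tool_rot: [-0.0, 0.12, 0.993, 0.0]
contact_force: [0.3, -0.6, -0.2]
gripper_width: 0.183
grasp_force: 29.3
```

Request:
drive_tool --commands '[{"hand": 0.1, "translation": [0, 0, 0], "angular": [0, 0, 0]}, {"hand": 0.1, "translation": [0, 0, 0], "angular": [0, 0, 0]}]'

```text
t: 18.88
eef_pos: [0.5088, 0.13, 0.1515]
tool_rot: [0.0, 0.123, 0.992, -0.0]
contact_force: [0.2, 0.0, -0.3]
gripper_width: 0.185
grasp_force: 29.3
```

```bash
python3 - <<'E'
from h import *
np.set_printoptions(precision=4,suppress=True)
o=bot.get_obs();p=o['eef_pos'];print(o['t'],p,yaw(o),o['gripper_width'],o['contact_force'])
for n in("scene","side","wrist"):
    m,im=snap(n); cv2.imwrite(f"pics/v5_{n}.png",im[:,:,::-1])
    for k,r,h,b in(("vial",.01,.054,p-[0,0,.063]),("small_beaker",.019,.048,(.508,.132,.025))):
        C=np.array([proj(m,(b[0]+r*np.cos(a),b[1]+r*np.sin(a),b[2]+z)) for z in(0,h) for a in np.linspace(0,6.28,40)])
        print(n,k," pred",C.min(0).round()[0],C.max(0).round()[0],C.min(0).round()[1],C.max(0).round()[1],[(round(q['score'],2),[int(v) for v in box(q)]) for q in bot.outline_of(n,k)[:1]])
E
```

```text
18.875 [0.5088 0.13   0.1515] (np.float64(75.92658676224691), array([ 0.0002, -0.0003, -1.    ])) 0.18474681076702093 [ 0.1999  0.0327 -0.3134]
scene vial  pred 209.0 224.0 168.0 200.0 [(0.5, [209, 222, 173, 200])]
scene small_beaker  pred 208.0 231.0 198.0 231.0 [(0.77, [208, 228, 201, 224])]
side vial  pred 269.0 279.0 175.0 201.0 [(0.51, [269, 277, 181, 200])]
side small_beaker  pred 266.0 283.0 201.0 227.0 [(0.54, [266, 281, 202, 220])]
wrist vial  pred 288.0 334.0 253.0 336.0 [(0.81, [295, 334, 249, 326])]
wrist small_beaker  pred 285.0 346.0 212.0 286.0 [(0.58, [285, 345, 215, 274])]
```

Request:
drive_tool --commands '[{"hand": 0.1, "translation": [-1, 2, -8], "angular": [0, 0, 0]}, {"hand": 0.1, "translation": [-1, 2, -18], "angular": [0, 0, 0]}, {"hand": 0.1, "translation": [-1, 2, -28], "angular": [0, 0, 0]}, {"hand": 0.1, "translation": [-1, 2, -38], "angular": [0, 0, 0]}, {"hand": 0.1, "translation": [-1, 2, -46], "angular": [0, 0, 0]}, {"hand": 0.1, "translation": [-1, 2, -52], "angular": [0, 0, 0]}, {"hand": 0.1, "translation": [-1, 2, -55], "angular": [0, 0, 0]}, {"hand": 0.1, "translation": [-1, 2, -55], "angular": [0, 0, 0]}]'

```text
t: 20.32
eef_pos: [0.5073, 0.1332, 0.0962]
tool_rot: [-0.0, 0.122, 0.993, 0.0]
contact_force: [-0.0, -0.8, 1.0]
gripper_width: 0.19
grasp_force: 29.3
```

Request:
drive_tool --commands '[{"hand": 0.1, "translation": [0, 0, -1], "angular": [0, 0, 0]}, {"hand": 0.1, "translation": [0, 0, -2], "angular": [0, 0, 0]}, {"hand": 0.1, "translation": [0, 0, -2], "angular": [0, 0, 0]}]'

```text
t: 20.7
eef_pos: [0.5074, 0.1331, 0.0944]
tool_rot: [0.0, 0.122, 0.993, 0.0]
contact_force: [0.5, 0.3, -0.3]
gripper_width: 0.188
grasp_force: 29.3
```

Request:
drive_tool --commands '[{"hand": 0.1, "translation": [0, 0, -1], "angular": [0, 0, 0]}, {"hand": 0.1, "translation": [0, 0, -2], "angular": [0, 0, 0]}, {"hand": 0.1, "translation": [0, 0, -2], "angular": [0, 0, 0]}]'

```text
t: 21.08
eef_pos: [0.5074, 0.1331, 0.0923]
tool_rot: [0.0, 0.122, 0.993, -0.0]
contact_force: [0.2, 0.7, 1.6]
gripper_width: 0.185
grasp_force: 29.4
```

Request:
drive_tool --commands '[{"hand": 0.1, "translation": [0, 0, -1], "angular": [0, 0, 0]}, {"hand": 0.1, "translation": [0, 0, -1], "angular": [0, 0, 0]}]'

```text
t: 21.32
eef_pos: [0.5081, 0.1334, 0.0919]
tool_rot: [0.001, 0.122, 0.993, 0.0]
contact_force: [0.7, -0.7, 6.2]
gripper_width: 0.184
grasp_force: 29.9
```

Seated. Release slowly, rise.

Request:
drive_tool --commands '[{"hand": 0.22, "translation": [0, 0, 0.5], "angular": [0, 0, 0]}, {"hand": 0.3, "translation": [0, 0, 0.5], "angular": [0, 0, 0]}, {"hand": 0.5, "translation": [0, 0, 1], "angular": [0, 0, 0]}, {"hand": 0.7, "translation": [0, 0, 3], "angular": [0, 0, 0]}, {"hand": 0.7, "translation": [0, 0, 20], "angular": [0, 0, 0]}, {"hand": 0.7, "translation": [0, 0, 60], "angular": [0, 0, 0]}, {"hand": 0.7, "translation": [0, 0, 70], "angular": [0, 0, 0]}, {"hand": 0.7, "translation": [0, 0, 70], "angular": [0, 0, 0]}]'

```text
t: 22.32
eef_pos: [0.5079, 0.1332, 0.1624]
tool_rot: [0.001, 0.122, 0.993, 0.0]
contact_force: [-0.0, 0.1, -0.2]
gripper_width: 0.698
grasp_force: 0.0
```

```bash
python3 - <<'E'
from h import *
np.set_printoptions(precision=4,suppress=True)
o=bot.get_obs();p=o['eef_pos'];print(o['t'],p,yaw(o),o['gripper_width'],o['contact_force'])
for n in("scene","side","wrist"):
    m,im=snap(n); cv2.imwrite(f"pics/v6_{n}.png",im[:,:,::-1])
    for k,r,h,b in(("vial",.01,.054,(.508,.133,.029)),("small_beaker",.019,.048,(.508,.132,.025))):
        C=np.array([proj(m,(b[0]+r*np.cos(a),b[1]+r*np.sin(a),b[2]+z)) for z in(0,h) for a in np.linspace(0,6.28,40)])
        print(n,k," pred",C.min(0).round()[0],C.max(0).round()[0],C.min(0).round()[1],C.max(0).round()[1],[(round(q['score'],2),[int(v) for v in box(q)]) for q in bot.outline_of(n,k)[:1]])
    if n=="wrist":
        C=np.array([proj(m,(.508+.01*np.cos(a),.133+.01*np.sin(a),.083)) for a in np.linspace(0,6.28,40)]); print("cap pred",C.min(0).round(),C.max(0).round())
        g=im.min(axis=2); c=C.mean(0).astype(int); sub=(g[c[1]-40:c[1]+40,c[0]-40:c[0]+40]>225).astype(np.uint8);nn,l,st,ce=cv2.connectedComponentsWithStats(sub);k=1+np.argmax(st[1:,4]);print("bright",st[k,:2]+c-40,st[k,:2]+st[k,2:4]+c-40,st[k,4])
E
```

```text
22.325 [0.5079 0.1332 0.1624] (np.float64(76.00968134170823), array([ 0.0022,  0.0001, -1.    ])) 0.6976918451248065 [-0.0423  0.072  -0.2152]
scene vial  pred 212.0 226.0 196.0 226.0 [(0.59, [213, 223, 198, 210])]
scene small_beaker  pred 208.0 231.0 198.0 231.0 [(0.2, [204, 307, 183, 249])]
side vial  pred 270.0 279.0 199.0 224.0 [(0.63, [271, 278, 200, 208])]
side small_beaker  pred 266.0 283.0 201.0 227.0 [(0.76, [267, 282, 203, 219])]
wrist vial  pred 298.0 330.0 225.0 277.0 [(0.63, [301, 329, 229, 272])]
wrist small_beaker  pred 283.0 342.0 212.0 284.0 [(0.88, [284, 341, 215, 280])]
cap pred [298. 247.] [330. 277.]Traceback (most recent call last):
  File "<stdin>", line 11, in <module>
    return _wrapfunc(a, 'argmax', axis=axis, out=out, **kwds)
    return bound(*args, **kwds)
ValueError: attempt to get argmax of an empty sequence
```

Request:
drive_tool --commands '[{"hand": 0.6, "translation": [25, -7, 0], "angular": [0, 0, 0]}, {"hand": 0.6, "translation": [55, -15, 0], "angular": [0, 0, 0]}, {"hand": 0.6, "translation": [70, -19, -10], "angular": [0, 0, 0]}, {"hand": 0.6, "translation": [70, -19, -45], "angular": [0, 0, 0]}, {"hand": 0.6, "translation": [70, -19, -75], "angular": [0, 0, 0]}, {"hand": 0.6, "translation": [70, -19, -94], "angular": [0, 0, 0]}, {"hand": 0.6, "translation": [70, -19, -94], "angular": [0, 0, 0]}, {"hand": 0.6, "translation": [70, -19, -94], "angular": [0, 0, 0]}]' --force 40

```text
t: 23.78
eef_pos: [0.5779, 0.1147, 0.0682]
tool_rot: [0.001, 0.121, 0.993, 0.0]
contact_force: [0.7, -0.8, 1.1]
gripper_width: 0.605
grasp_force: 0.0
```

```bash
python3 - <<'E'
from h import *
np.set_printoptions(precision=4,suppress=True)
o=bot.get_obs();p=o['eef_pos'];print(o['t'],p,yaw(o),o['contact_force'],o['torque'],o['q'])
m,im=snap("wrist");cv2.imwrite("pics/k1.png",im[:,:,::-1])
g=cv2.cvtColor(im,cv2.COLOR_RGB2GRAY)
u=np.array([proj(m,np.r_[.578+a*np.cos(t)-b*np.sin(t),.1145+a*np.sin(t)+b*np.cos(t),z]) for t in[np.radians(-14)] for a,b,z in((-.023,-.006,.087),(-.023,.006,.087),(.023,.006,.087),(.023,-.006,.087))]);print("bar top pred",u)
for row in (int(u[:2,1].mean())+4,int(u[:,1].mean())): print(row,''.join(str(min(9,v//26)) for v in g[row,240:400]))
E
```

```text
23.775 [0.5779 0.1147 0.0682] (np.float64(76.04752533017651), array([ 0.0012,  0.0005, -1.    ])) [ 0.7212 -0.85    1.0895] [ 0.0044 -0.0041  0.0344] [ 0.1834  0.6479 -0.6497  1.8646  0.5299  0.8068  0.5815]
bar top pred [[294.4247 295.9552]
 [329.7203 295.9489]
 [328.1497 405.8946]
 [296.5387 405.9122]]
299 4444444442111112566666666666665555445555555554444444444432111111111111111112222122112111123555566666655555555555566666666666666666666653112222344444444444566666
350 1111111111111356765322222232223455555555555555555555555554211111111111111111111111111111124455444454544444444444444444322222222223566666641111111111111111111111
```

Request:
drive_tool --commands '[{"hand": 0.4, "translation": [0, 0, 0], "angular": [0, 0, 0]}, {"hand": 0.25, "translation": [0, 0, 0], "angular": [0, 0, 0]}, {"hand": 0.1, "translation": [0, 0, 0], "angular": [0, 0, 0]}, {"hand": 0, "translation": [0, 0, 0], "angular": [0, 0, 0]}, {"hand": 0, "translation": [0, 0, 0], "angular": [0, 0, 0]}, {"hand": 0, "translation": [0, 0, 0], "angular": [0, 0, 0]}]'

```text
t: 24.58
eef_pos: [0.5776, 0.1141, 0.0678]
tool_rot: [0.0, 0.122, 0.993, -0.0]
contact_force: [-1.5, -1.4, 6.1]
gripper_width: 0.138
grasp_force: 40.7
```

```bash
cat > st.py <<'E'
from h import *
np.set_printoptions(precision=3,suppress=True)
o=bot.get_obs();print(round(float(o['t']),2),o['eef_pos'],round(yaw(o)[0],2),'F',o['contact_force'],'T',o['torque'],o['gripper_width'],o['grasp_force'],'q7',o['q'][6])
E
python3 st.py
```

```text
24.57 [0.578 0.114 0.068] 76.03 F [-1.471 -1.409  6.134] T [-0.119  0.303  0.066] 0.13788599109020688 40.71244239807129 q7 0.5812933007054838
```

Request:
drive_tool --commands '[{"hand": 0, "translation": [0, 0, 0], "angular": [0, 0, -0.06]}, {"hand": 0, "translation": [0, 0, 0], "angular": [0, 0, -0.12]}, {"hand": 0, "translation": [0, 0, 0], "angular": [0, 0, -0.18]}, {"hand": 0, "translation": [0, 0, 0], "angular": [0, 0, -0.2]}, {"hand": 0, "translation": [0, 0, 0], "angular": [0, 0, -0.2]}]'

```text
t: 25.2
eef_pos: [0.5776, 0.1142, 0.0678]
tool_rot: [0.0, 0.22, 0.976, 0.0]
contact_force: [-1.2, -0.5, 6.2]
gripper_width: 0.133
grasp_force: 40.6
```

```bash
python3 st.py
```

```text
25.2 [0.578 0.114 0.068] 64.59 F [-1.191 -0.534  6.196] T [-0.141  0.207  0.088] 0.13310328732977186 40.64579486846924 q7 0.4113377455005968
```

Request:
drive_tool --commands '[{"hand": 0, "translation": [0, 0, 0], "angular": [0, 0, -0.05]}, {"hand": 0, "translation": [0, 0, 0], "angular": [0, 0, -0.1]}, {"hand": 0, "translation": [0, 0, 0], "angular": [0, 0, -0.15]}, {"hand": 0, "translation": [0, 0, 0], "angular": [0, 0, -0.18]}, {"hand": 0, "translation": [0, 0, 0], "angular": [0, 0, -0.18]}]'

```text
t: 25.82
eef_pos: [0.5777, 0.1143, 0.0678]
tool_rot: [0.0, 0.307, 0.952, 0.0]
contact_force: [-0.7, -1.6, 5.4]
gripper_width: 0.134
grasp_force: 40.6
```

```bash
python3 st.py
```

```text
25.82 [0.578 0.114 0.068] 54.27 F [-0.67  -1.621  5.434] T [-0.121  0.232  0.028] 0.1342903854096899 40.62467157840729 q7 0.2586426235242856
```

Request:
drive_tool --commands '[{"hand": 0, "translation": [0, 0, 0], "angular": [0, 0, -0.05]}, {"hand": 0, "translation": [0, 0, 0], "angular": [0, 0, -0.09]}, {"hand": 0, "translation": [0, 0, 0], "angular": [0, 0, -0.09]}]'

```text
t: 26.2
eef_pos: [0.5777, 0.1143, 0.0678]
tool_rot: [0.0, 0.349, 0.937, 0.0]
contact_force: [-1.9, -0.9, 6.1]
gripper_width: 0.132
grasp_force: 40.7
```

```bash
python3 st.py
```

```text
26.2 [0.578 0.114 0.068] 49.13 F [-1.871 -0.931  6.098] T [-0.115  0.188  0.096] 0.13233180632240354 40.67730724811554 q7 0.18277756733781858
```

Request:
drive_tool --commands '[{"hand": 0, "translation": [0, 0, 0], "angular": [0, 0, -0.06]}, {"hand": 0, "translation": [0, 0, 0], "angular": [0, 0, -0.12]}, {"hand": 0, "translation": [0, 0, 0], "angular": [0, 0, -0.18]}, {"hand": 0, "translation": [0, 0, 0], "angular": [0, 0, -0.24]}, {"hand": 0, "translation": [0, 0, 0], "angular": [0, 0, -0.3]}, {"hand": 0, "translation": [0, 0, 0], "angular": [0, 0, -0.33]}, {"hand": 0, "translation": [0, 0, 0], "angular": [0, 0, -0.33]}]'

```text
t: 27.08
eef_pos: [0.5779, 0.1145, 0.0678]
tool_rot: [0.0, 0.498, 0.867, 0.0]
contact_force: [-0.7, -0.1, 5.5]
gripper_width: 0.133
grasp_force: 40.6
```

```bash
python3 st.py
```

```text
27.07 [0.578 0.114 0.068] 30.23 F [-0.662 -0.128  5.49 ] T [-0.045  0.101  0.021] 0.1334596273512065 40.59652805328369 q7 -0.09477425104343838
```

Request:
drive_tool --commands '[{"hand": 0, "translation": [0, 0, 0], "angular": [0, 0, -0.05]}, {"hand": 0, "translation": [0, 0, 0], "angular": [0, 0, -0.09]}, {"hand": 0, "translation": [0, 0, 0], "angular": [0, 0, -0.09]}]'

```text
t: 27.45
eef_pos: [0.5779, 0.1145, 0.0678]
tool_rot: [0.0, 0.537, 0.844, 0.0]
contact_force: [-0.7, -0.3, 5.2]
gripper_width: 0.131
grasp_force: 40.6
```

```bash
python3 st.py
```

```text
27.45 [0.578 0.114 0.068] 25.09 F [-0.659 -0.332  5.195] T [-0.073  0.127  0.079] 0.13134381162470646 40.627811551094055 q7 -0.17002551250190615
```

Request:
drive_tool --commands '[{"hand": 0, "translation": [0, 0, 0], "angular": [0, 0, -0.06]}, {"hand": 0, "translation": [0, 0, 0], "angular": [0, 0, -0.12]}, {"hand": 0, "translation": [0, 0, 0], "angular": [0, 0, -0.18]}, {"hand": 0, "translation": [0, 0, 0], "angular": [0, 0, -0.24]}, {"hand": 0, "translation": [0, 0, 0], "angular": [0, 0, -0.3]}, {"hand": 0, "translation": [0, 0, 0], "angular": [0, 0, -0.33]}, {"hand": 0, "translation": [0, 0, 0], "angular": [0, 0, -0.33]}]'

```text
t: 28.32
eef_pos: [0.5781, 0.1145, 0.0678]
tool_rot: [0.0, 0.668, 0.744, 0.001]
contact_force: [0.4, -0.7, 5.6]
gripper_width: 0.132
grasp_force: 40.6
```

```bash
python3 st.py
```

```text
28.32 [0.578 0.115 0.068] 6.19 F [ 0.409 -0.671  5.646] T [0.014 0.022 0.046] 0.13175870755444705 40.577189326286316 q7 -0.4454074655449801
```

```bash
cat > ts.py <<'E'
from h import *
T=[]
for _ in range(8): T.append(bot.get_obs()['torque'][2]); bot.read_camera("side")
o=bot.get_obs();print(round(float(o['t']),2),'yaw',round(yaw(o)[0],2),'Tz',np.mean(T).round(4),'+-',(np.std(T)/8**.5).round(4))
E
python3 ts.py
```

```text
28.73 yaw 6.2 Tz 0.0367 +- 0.008
```

Request:
drive_tool --commands '[{"hand": 0, "translation": [0, 0, 0], "angular": [0, 0, -0.015]}, {"hand": 0, "translation": [0, 0, 0], "angular": [0, 0, -0.025]}, {"hand": 0, "translation": [0, 0, 0], "angular": [0, 0, -0.025]}]'

```text
t: 29.1
eef_pos: [0.5781, 0.1145, 0.0678]
tool_rot: [0.0, 0.677, 0.736, 0.001]
contact_force: [-0.1, -0.1, 5.3]
gripper_width: 0.134
grasp_force: 40.7
```

```bash
python3 ts.py
```

```text
29.5 yaw 4.77 Tz 0.0378 +- 0.007
```

Request:
drive_tool --commands '[{"hand": 0, "translation": [0, 0, 0], "angular": [0, 0, -0.012]}, {"hand": 0, "translation": [0, 0, 0], "angular": [0, 0, -0.012]}]'

```text
t: 29.75
eef_pos: [0.5781, 0.1146, 0.0678]
tool_rot: [0.0, 0.681, 0.732, 0.001]
contact_force: [0.7, 1.2, 4.8]
gripper_width: 0.136
grasp_force: 40.7
```

```bash
python3 ts.py; python3 st.py; cat > fin.py <<'E'
from h import *
np.set_printoptions(precision=4,suppress=True)
o=bot.get_obs(); th=np.radians(yaw(o)[0]-90)
print("tool-derived bar dir",np.degrees(th))
from itertools import product
m,im=snap("wrist");cv2.imwrite("pics/fin_wrist.png",im[:,:,::-1])
for n in("scene","side"):
    m,im=snap(n);cv2.imwrite(f"pics/fin_{n}.png",im[:,:,::-1])
    cp=np.array([.578,.1145])-.072*np.array([np.cos(th),np.sin(th)])
    for k,r,h,b in(("vial",.01,.054,(*cp,.029)),("small_beaker",.019,.048,(*cp,.025))):
        C=np.array([proj(m,(b[0]+r*np.cos(a),b[1]+r*np.sin(a),b[2]+z)) for z in(0,h) for a in np.linspace(0,6.28,40)])
        print(n,k," pred",C.min(0).round()[0],C.max(0).round()[0],C.min(0).round()[1],C.max(0).round()[1],[(round(q['score'],2),[int(v) for v in box(q)]) for q in bot.outline_of(n,k)[:1]])
E
python3 fin.py
```

```text
30.15 yaw 4.09 Tz 0.0674 +- 0.0089
30.15 [0.578 0.115 0.068] 4.09 F [0.716 1.784 5.914] T [ 0.084 -0.064  0.045] 0.13576511385854126 40.66379964351654 q7 -0.4758334366900904
tool-derived bar dir -85.90972546906971
scene vial  pred 220.0 233.0 173.0 202.0 [(0.49, [222, 231, 176, 185])]
scene small_beaker  pred 216.0 238.0 176.0 206.0 [(0.69, [219, 234, 183, 198])]
side vial  pred 294.0 303.0 188.0 212.0 []
side small_beaker  pred 291.0 306.0 191.0 215.0 []
```

```bash
python3 -c "
from station import bot
print(bot.hand_in())"
```

```text
the job is handed in; nothing more can be done
None
```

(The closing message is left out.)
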